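Refit the hanging bar of the measuring-spoon rail

ROBOT

A 7-joint arm with a two-finger parallel gripper is mounted at the origin on the work surface. World frame = base frame: x ahead of the robot, y to its left, z up, the work surface at z = 0. Lengths are in m, angles in degrees, forces in N, time in s.
With the tool pointing down it reaches from about 0.425 to 1.025 m from the base axis. Payload 3.6 kg.
Tool frame: the origin (TCP) lies midway between the tips of the shut fingers; the grasp point (between the pads) lies 19 mm behind it (robot.grasp_offset is the distance from the TCP to the grasp point, in m); z points along the fingers, y is the line along which they close (so a half turn about z gives the same grasp; the last joint's range is limited). The gripper opens to 85 mm and grips with 20 to 120 N. Pads are 22 mm wide; open, the fingers measure 114 mm over their backs; the gripper's body (76 mm by 85 mm) begins 54 mm behind the grasp point. The pads swing forward as they close: fully open they stand 13 mm farther back than shut.
Start: joints at [64.028, 33.873, 2.773, 92.16, -1.908, 54.013, -1.931], TCP at [0.255, -0.679, 0.231] pointing down, gripper open.
Joint ranges: [-153.93, 153.93], [-27.13, 128.08], [-72.61, 78.16], [10.71, 143.7], [-87.88, 267.88], [4.46, 118.87], [-176.78, 176.78]. Speed limits (degrees/s): [147.25, 147.25, 180, 180, 180, 180, 180].

INTERFACE

Orientations are given as a 3x3 rotation matrix whose columns are the frame's x, y, z axes.
In Python, from bench import robot, cams, order gives the robot as it stands.
- The arm moves only by the tool carry_out, never from a script. Its argument "moves" is a list of rows, each an object of numbers: "dx", "dy", "dz": the shift along the world's x, y, z in m; "spin": the turn about the world's z in rad; "hand": the opening, from 0 (shut) to 1 (fully open). A call has 1 to 8 rows; each row is the pose to reach, as a shift and turn from the pose commanded when the call began; what a row does not reach only later rows make up. A row lasts 1/8 s, in which the tool goes at most 62.5 mm and 10.7 degrees, less where a joint would pass 70% of its speed; a pose out of reach is approached as far as the arm can. A call with a gripper value outside its range is refused whole. The fingers move at their own pace and stop on an object; "grip_force" is the grip in N (left out, the last holds). Time passes only in rows, so rows that repeat a pose let the fingers close. It gives the time, the measured TCP pose, the force, the opening and the grip force at its end, in the units of the state.
- robot.get_state(): the state, without advancing time (a new reading comes with each control period).
- cams.grab_frame(name): name is "scene" or "top" or "wrist"; returns the picture (384x512x3 uint8, red, green, blue); there is no depth.
- cams.camera_model(name): a dict with "K" (3x3 intrinsics, pixels), "dist_coeffs" ([k1, k2, p1, p2, k3] as OpenCV has them; the pictures are not rectified), "cam_to_world" (4x4, takes a point from camera to world coordinates). Camera axes: x right, y down, z forward; pixel columns grow to the right and rows downward; lengths in m; the calibration is good to about 2 mm. A picture is of the moment at which its call begins: read the wrist's pose just before it. camera_model takes no time and is no camera call; for the wrist camera it gives the pose at the moment of the call.
- order.hand_in(): hands the job in; it is judged then, once.
The state is a dict: "time": time; "joints": joint angles; "qvel": joint speeds; "joint_efforts": joint torques, N m; "eef_pos": TCP position; "ee_rot": TCP orientation; "ft_force": force on the tool from outside, world axes, zero at the start; "moment": the same for the moment, N m; "grip_width": opening from 0.0 (shut) to 1.0 (fully open); "grip_force": force on a finger pad.
Only numpy, scipy, OpenCV 4.12 (cv2) and the standard library are available. Lean on these libraries where they do the work, as an engineer would, in place of code of your own. Each camera call takes 0.05 s, during which the arm holds its last target. There are 200 camera calls.

TASK

Put the hanging bar back into the measuring-spoon rail: lift it off its blue rest by the wooden knob, feel its nose into the hole of the first white post (the end away from the red button), slide it gently through all three posts and push until the wooden knob is fully home against the first post and the red button at the other end has been pushed out. Never jam or force the bar against the rail, leave the other kitchen things where they are, and let go of the bar at the end.

Things in the scene. Friction and masses are not known exactly. Their poses are not given: they have to be found in the camera images.
- stand: Measuring-spoon rail, fixed to the worktop: dark board 120 x 260 x 20 mm (x, y, z), origin at the centre of its underside. On it three white posts, plates 76 mm wide (x) and 14 thick (y), at y = +90 (first), 0 and -90 mm, tops 135 mm high. Each has a sharp-edged 13.5 mm through hole; all share one axis along the board's y, 110 mm high. The bar goes in from the first post towards -y.
- first_post (a point): Point on the board, not on the posts: nominal mouth of the first hole, on the first post's outer face (stand frame 0, 97, 110 mm). The row of posts is bolted as one unit in slots: the true hole axis lies up to 14 mm to either side of this along the stand's x (height exact). This is not measured and must be seen or felt; the posts stay put under gentle pushes.
- far_post (a point): Nominal mouth of the far hole on the far post's outer face (stand frame 0, -97, 110 mm), off sideways by the same unmeasured amount. The red button (head 20 mm across) sits there, its 11 mm stem inside the hole.
- bar: Hanging bar, 42 to 84 g: round aluminium shaft 12 mm thick, 200 mm long, its last 8 mm tapering to a blunt 8 mm nose; square beech knob 26 x 26 mm, 45 mm long at the other end. Origin on the axis at the knob's inner face. Shaft along its -y, knob along its +y; it may roll about y. Home: origin at y = +97 mm in the stand's frame, knob touching the first post.
- bar_tip (a point): Centre of the bar's nose, 200 mm along -y from the bar's origin.
- bar_knob (a point): Centre of the beech knob (26 x 26 mm square, 45 mm long, flat sides), 22.5 mm along +y from the bar's origin: the place to grip, from above. When gripped the bar settles 1 to 2 mm lower in the grip, and its nose sags by another 0.1 to 0.3 mm with every touch on the post; let go and grip afresh once two posts carry it, and it lines itself up.
- rest: Fixed rest on which the bar lies at the start: plywood base 60 x 150 x 12 mm with two blue forks at y = +-60 mm whose tips are 56 mm above the worktop. Origin: centre of its underside. The bar lies along its y axis in the open-topped forks, its axis 50 mm above the worktop, knob beyond the +y end, its underside on a 12 mm wide pad.
- button (a joint): Travel of the red push button out of the far post, in m: 0 in, head against the post; it slides out (towards -y of the stand) when the bar's nose pushes it, with a stiff drag of about 5 N and no spring, and stays; about 0.016 when the bar is home. The nose first meets it 13 to 16 mm before home.
- mug: Blue mug, 80 mm across, 90 mm high, on the worktop. Origin: centre of its underside. Leave alone.
- jar: Amber jar, 64 mm across, 100 mm high. Origin: centre of its underside. Leave alone.
- bowl: White bowl, 120 mm across, 50 mm high. Origin: centre of its underside. Leave alone.
- oil: Green oil bottle, 60 mm across, 200 mm high. Origin: centre of its underside. Leave alone.
- spice: Orange spice tin, 42 mm across, 75 mm high. Origin: centre of its underside. Leave alone.
- cup: Green cup, 70 mm across, 70 mm high. Origin: centre of its underside. Leave alone.
There are look-alikes about, which are no part of the job. Of the things shaped like the bar, the aluminium one is meant.

How it is judged (in metres and radians):
On the way, in this order (a step that is already met when the one before it is completed fails the run):
1. the bar's nose is through the first post, the bar in line with the holes (y of bar_tip in the frame of stand below 0.07 m and x of bar_tip in the frame of stand between -0.019 and 0.019 m and z of bar_tip in the frame of stand between 0.104 and 0.116 m and x of bar in the frame of stand between -0.023 and 0.023 m and z of bar in the frame of stand between 0.098 and 0.122 m and angle between the y axis of bar and the y axis of stand, either way round below 0.07 rad), for 0.05 s.
2. the bar's nose is through the middle post (y of bar_tip in the frame of stand below -0.012 m and x of bar_tip in the frame of stand between -0.019 and 0.019 m and z of bar_tip in the frame of stand between 0.104 and 0.116 m and x of bar in the frame of stand between -0.023 and 0.023 m and z of bar in the frame of stand between 0.098 and 0.122 m and angle between the y axis of bar and the y axis of stand, either way round below 0.07 rad), for 0.05 s.
At the end, for the whole second after the job is handed in: The bar lies in all three holes (its axis within 4 mm of hole height at both ends and within 19 mm of the board's centre line), the knob's face within 3 mm of the first post, the red button pushed out by more than 12 mm, the bar at rest (y of bar in the frame of stand between 0.09 and 0.1 m and x of bar in the frame of stand between -0.019 and 0.019 m and x of bar_tip in the frame of stand between -0.019 and 0.019 m and z of bar in the frame of stand between 0.106 and 0.114 m and z of bar_tip in the frame of stand between 0.106 and 0.114 m and angle between the y axis of bar and the y axis of stand, either way round below 0.07 rad and value of joint button above 0.012 m and linear speed of bar below 0.02 m/s); the robot touches nothing.
It fails at once if the bar is pushed against the rail with more than 30 N (contact force between bar and stand above 30 N).
It fails at once if the mug, jar, bowl, oil bottle, spice tin or green cup is shifted by more than 40 mm or knocked over (distance of any of mug, jar, bowl, oil, spice, cup from where it was at the start of the episode above 0.04 m or angle between any of mug, jar, bowl, oil, spice, cup's own z axis and vertical above 0.5 rad).
It also fails if it takes over 72 s, if anything falls off the work surface, if the arm or the gripper's body presses on something with over 40 N, if the wrist force passes 120 N, or if a joint passes its speed limit or range.

## Working session

There is one attempt and no reset: what is moved stays moved. The work goes in short steps, Python scripts to look and compute and a tool call to move; the robot and the scene stay as the last step left them, time stands still between calls to the robot, and variables do not carry over. Pictures are saved under pics/ and viewed, at most 10 in all, crops included, and the job is handed in when it is done.

Besides the shell and the picture viewer there is one more tool, called after "Emit:" by a JSON object that holds its "fn" and its "kwargs". carry_out: Moves the arm, as the interface text tells. Its arguments: {"type":"object","properties":{"moves":{"type":"array","items":{"type":"object","properties":{"dx":{"type":"number"},"dy":{"type":"number"},"dz":{"type":"number"},"spin":{"type":"number"},"hand":{"type":"number"}}}},"grip_force":{"type":"number"}},"required":["moves"]}

```bash
mkdir -p pics; python3 - <<'E'
from bench import robot,cams,order
import cv2,numpy as np
s=robot.get_state();print({k:np.round(v,3).tolist() for k,v in s.items()}, robot.grasp_offset)
for n in("scene","top"):
    im=cams.grab_frame(n);cv2.imwrite(f"pics/{n}0.png",im[:,:,::-1])
    m=cams.camera_model(n);print(n,{k:np.round(v,3).tolist() for k,v in m.items()})
E
```

```text
{'time': 0.0, 'joints': [64.027, 33.926, 2.766, 92.239, -1.909, 54.011, -1.932], 'qvel': [0.053, -0.007, -0.074, -0.019, 0.085, -0.006, 0.092], 'joint_efforts': [0.001, -54.869, 1.546, -19.812, 0.009, 0.009, 0.0], 'eef_pos': [0.255, -0.678, 0.23], 'ee_rot': [[0.936, 0.352, -0.001], [0.352, -0.936, 0.002], [-0.0, -0.002, -1.0]], 'ft_force': [0.734, -0.264, -0.558], 'moment': [-0.01, -0.009, 0.01], 'grip_force': 0.0, 'grip_width': 1.0} 0.0187
scene {'K': [[489.956, 0.0, 248.476], [0.0, 489.956, 183.356], [0.0, 0.0, 1.0]], 'dist_coeffs': [-0.04, 0.0, 0.0, 0.0, 0.0], 'cam_to_world': [[0.882, 0.341, -0.324, 0.986], [0.471, -0.64, 0.607, -0.66], [-0.0, -0.688, -0.725, 0.982], [0.0, 0.0, 0.0, 1.0]]}
top {'K': [[411.042, 0.0, 254.389], [0.0, 411.042, 195.499], [0.0, 0.0, 1.0]], 'dist_coeffs': [0.012, 0.0, 0.0, 0.0, 0.0], 'cam_to_world': [[0.02, -0.975, 0.222, 0.298], [-1.0, -0.02, 0.001, 0.108], [0.003, -0.222, -0.975, 1.304], [0.0, 0.0, 0.0, 1.0]]}
```

View pics/top0.png

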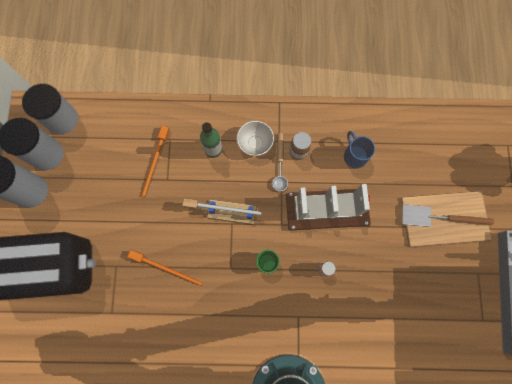

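View pics/scene0.png

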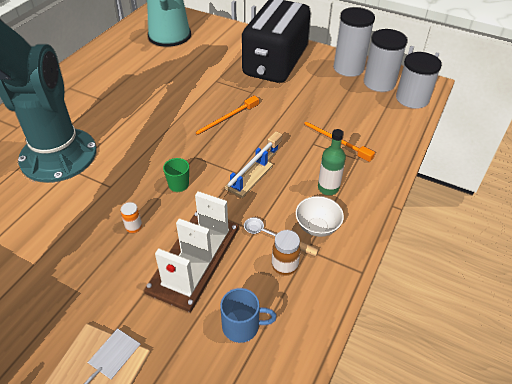

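The top view has three bar-shaped things. The aluminium shaft with a beech knob lies on blue forks, knob at about (190,203) and nose at about (260,212). The two orange look-alikes are at (155,160) and (165,268). The aluminium one fits the description. The rail is at (328,207), with the red button at its right (-y) end. I'll confirm with one enlarged crop.

```bash
cat > h.py <<'E'
from bench import robot,cams,order
import cv2,numpy as np
def ray(n,uv,m=None):
    m=m or cams.camera_model(n);T=np.array(m["cam_to_world"])
    p=cv2.undistortPoints(np.array(uv,float).reshape(-1,1,2),np.array(m["K"]),np.array(m["dist_coeffs"]))[:,0]
    d=np.c_[p,np.ones(len(p))]@T[:3,:3].T
    return T[:3,3],d
def onz(n,uv,z,m=None):
    o,d=ray(n,uv,m);return o+d*((z-o[2])/d[:,2])[:,None]
def proj(n,P,m=None):
    m=m or cams.camera_model(n);T=np.linalg.inv(np.array(m["cam_to_world"]))
    return cv2.projectPoints(np.array(P,float).reshape(-1,1,3),cv2.Rodrigues(T[:3,:3])[0],T[:3,3],np.array(m["K"]),np.array(m["dist_coeffs"]))[0][:,0]
E
python3 - <<'E'
from h import *
a=cv2.imread("pics/top0.png")[175:240,175:385];b=cv2.imread("pics/scene0.png")[125:310,140:300]
a=cv2.resize(a,None,fx=3.8,fy=3.8,interpolation=cv2.INTER_CUBIC)
b=cv2.resize(b,None,fx=1.8,fy=1.8,interpolation=cv2.INTER_CUBIC)
out=np.zeros((a.shape[0]+b.shape[0],800,3),np.uint8);out[:a.shape[0],:a.shape[1]]=a[:,:800];out[a.shape[0]:,:b.shape[1]]=b
cv2.imwrite("pics/crop1.png",out);print(a.shape,b.shape)
# bar estimates
print(onz("top",[(190,203.5),(260,212)],.05))
hsv=cv2.cvtColor(cv2.imread("pics/top0.png"),cv2.COLOR_BGR2HSV)
mk=((hsv[...,2]<75)).astype(np.uint8);mk[:180]=0;mk[235:]=0;mk[:,:280]=0;mk[:,376:]=0
mk=cv2.morphologyEx(mk,cv2.MORPH_CLOSE,np.ones((3,3)))
ys,xs=np.nonzero(mk);r=cv2.minAreaRect(np.c_[xs,ys].astype(np.float32));print(r,cv2.boxPoints(r).tolist())
print(onz("top",cv2.boxPoints(r),.02))
E
```

```text
(247, 798, 3) (333, 288, 3)
[[0.553471   0.30933561 0.05      ]
 [0.53100517 0.09111685 0.05      ]]
((322.278076171875, 222.9066162109375), (87.31552124023438, 27.486522674560547), 20.095232009887695) [[276.55615234375, 220.813232421875], [286.0, 195.0], [368.0, 225.0], [358.55615234375, 250.813232421875]]
[[ 0.50935965  0.03796172  0.02      ]
 [ 0.59361892  0.00835495  0.02      ]
 [ 0.50192003 -0.25018377  0.02      ]
 [ 0.42031812 -0.21745995  0.02      ]]
```

View pics/crop1.png

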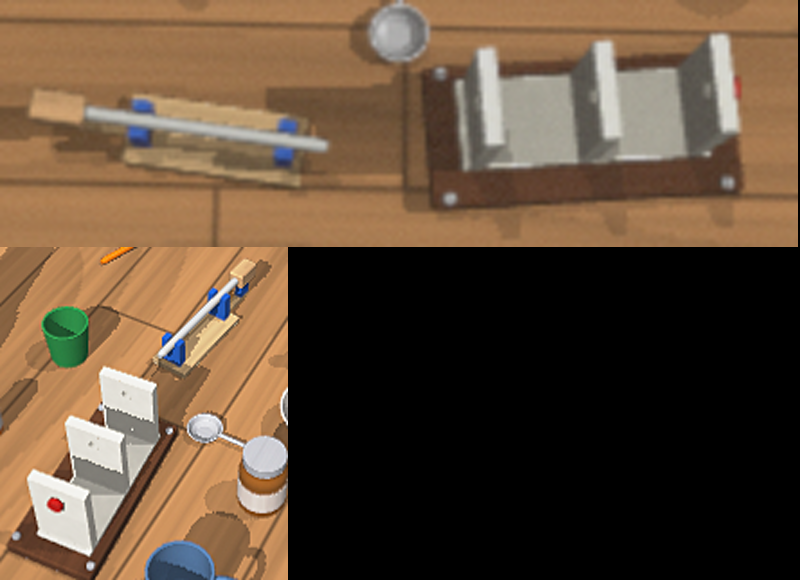

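The crop confirms the aluminium shaft with a beech knob on the blue forks, nose pointing at the first post. The red button is on the far post, at scene (168,267). The post unit is visibly shifted towards +x on the board.

```bash
python3 - <<'E'
from h import *
im=cv2.imread("pics/scene0.png");h=cv2.cvtColor(im,cv2.COLOR_BGR2HSV)
m=((h[...,1]>170)&((h[...,0]<6)|(h[...,0]>174))&(h[...,2]>80)).astype(np.uint8);m[:250]=0;m[285:]=0;m[:,:150]=0;m[:,190:]=0
M=cv2.moments(m,True);bc=(M["m10"]/M["m00"],M["m01"]/M["m00"]);print("button",bc,M["m00"],onz("scene",[bc],.11))
c=lambda x,y:(175+x/3.8-.37,175+y/3.8-.37)
B=onz("top",[c(423,70),c(433,208),c(740,195),c(727,58)],.02);print("board",B.round(4).tolist(),B.mean(0))
e=B[1]-B[2];print("yaw bottom edge",np.degrees(np.arctan2(-e[0],e[1])),np.linalg.norm(e))
print("post1 top",onz("top",[c(475,50),c(497,50),c(503,143),c(481,147)],.135).round(4).tolist())
print("post3 top",onz("top",[c(712,36),c(730,36),c(739,132),c(720,135)],.135).round(4).tolist())
s=lambda x,y:(140+x/1.8-.2,125+(y-247)/1.8-.2)
print("post3 outer top scene",onz("scene",[s(29,472),s(90,490)],.135).round(4).tolist())
print("post1 inner top scene",onz("scene",[s(101,370),s(157,388)],.135).round(4).tolist())
print("knob/tip",onz("top",[c(87,113),c(328,147)],.05).round(4).tolist())
E
```

```text
button (170.53333333333333, 267.8222222222222) 45.0 [[ 0.56672655 -0.22500016  0.11      ]]
board [[0.6, 0.0085, 0.02], [0.4829, -0.0, 0.02], [0.499, -0.2544, 0.02], [0.6157, -0.2483, 0.02]] [ 0.54941446 -0.12354676  0.02      ]
yaw bottom edge 3.6152126164531055 0.2548276164554143
post1 top [[0.5896, -0.0226, 0.135], [0.59, -0.0395, 0.135], [0.5172, -0.0435, 0.135], [0.5138, -0.0268, 0.135]]
post3 top [[0.6045, -0.2056, 0.135], [0.6048, -0.2195, 0.135], [0.5294, -0.2232, 0.135], [0.5268, -0.2087, 0.135]]
post3 outer top scene [[0.5258, -0.2145, 0.135], [0.6029, -0.2021, 0.135]]
post1 inner top scene [[0.5137, -0.0371, 0.135], [0.5934, -0.0298, 0.135]]
knob/tip [[0.5512, 0.2858, 0.05], [0.5269, 0.0881, 0.05]]
```

Emit:
{"fn": "carry_out", "kwargs": {"moves": [{"dx": 0.04,"dy": 0.06,"dz": 0.02,"spin": 0.18},{"dx": 0.08,"dy": 0.12,"dz": 0.05,"spin": 0.36},{"dx": 0.12,"dy": 0.17,"dz": 0.08,"spin": 0.54},{"dx": 0.16,"dy": 0.22,"dz": 0.11,"spin": 0.72},{"dx": 0.2,"dy": 0.27,"dz": 0.14,"spin": 0.9},{"dx": 0.22,"dy": 0.32,"dz": 0.17,"spin": 1.06},{"dx": 0.25,"dy": 0.37,"dz": 0.19,"spin": 1.11},{"dx": 0.27,"dy": 0.42,"dz": 0.19,"spin": 1.11}]}}

```text
invalid input
```

Emit:
{"fn": "carry_out", "kwargs": {"moves": [{"dx": 0.04,"dy": 0.06,"dz": 0.02,"spin": 0.18,"hand": 1},{"dx": 0.08,"dy": 0.11,"dz": 0.04,"spin": 0.36,"hand": 1},{"dx": 0.11,"dy": 0.16,"dz": 0.07,"spin": 0.54,"hand": 1},{"dx": 0.14,"dy": 0.21,"dz": 0.09,"spin": 0.72,"hand": 1},{"dx": 0.17,"dy": 0.26,"dz": 0.12,"spin": 0.9,"hand": 1},{"dx": 0.2,"dy": 0.31,"dz": 0.14,"spin": 1.06,"hand": 1},{"dx": 0.23,"dy": 0.36,"dz": 0.16,"spin": 1.1,"hand": 1},{"dx": 0.26,"dy": 0.41,"dz": 0.17,"spin": 1.1,"hand": 1}], "grip_force": 40}}

```text
time: 1.1
eef_pos: [0.5077, -0.2808, 0.3988]
ee_rot: [[0.111, 0.994, 0.001], [0.994, -0.111, -0.001], [-0.001, 0.001, -1.0]]
ft_force: [1.0, -0.1, -0.1]
grip_width: 1.003
grip_force: 0.0
```

```bash
python3 - <<'E'
from h import *
import json
m=cams.camera_model("wrist");cv2.imwrite("pics/w1.png",cams.grab_frame("wrist")[:,:,::-1])
json.dump({k:np.array(v).tolist() for k,v in m.items()},open("w1.json","w"))
print({k:np.round(v,3).tolist() for k,v in m.items()})
E
```

```text
{'K': [[315.464, 0.0, 252.906], [0.0, 315.464, 189.663], [0.0, 0.0, 1.0]], 'dist_coeffs': [-0.082, 0.0, 0.0, 0.0, 0.0], 'cam_to_world': [[0.994, -0.108, -0.028, 0.515], [-0.111, -0.959, -0.26, -0.215], [0.001, 0.262, -0.965, 0.541], [0.0, 0.0, 0.0, 1.0]]}
```

View pics/w1.png

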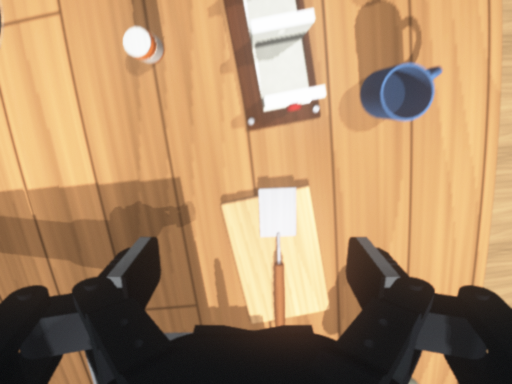

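The wrist camera sits on the tool's +y side, so I can look at the first post's face at a slant from here.

Emit:
{"fn": "carry_out", "kwargs": {"moves": [{"dx": 0.01,"dy": 0.055,"dz": 0,"spin": 0,"hand": 1},{"dx": 0.02,"dy": 0.11,"dz": 0,"spin": 0,"hand": 1},{"dx": 0.03,"dy": 0.165,"dz": 0,"spin": 0,"hand": 1},{"dx": 0.035,"dy": 0.22,"dz": -0.02,"spin": 0.09,"hand": 1},{"dx": 0.04,"dy": 0.26,"dz": -0.06,"spin": 0.17,"hand": 1},{"dx": 0.045,"dy": 0.3,"dz": -0.1,"spin": 0.17,"hand": 1},{"dx": 0.045,"dy": 0.32,"dz": -0.155,"spin": 0.17,"hand": 1},{"dx": 0.045,"dy": 0.32,"dz": -0.2,"spin": 0.17,"hand": 1}]}}

```text
time: 2.15
eef_pos: [0.5512, 0.04, 0.1959]
ee_rot: [[-0.063, 0.998, -0.001], [0.998, 0.063, 0.001], [0.001, -0.001, -1.0]]
ft_force: [0.4, -1.4, 0.5]
grip_width: 1.0
grip_force: 0.0
```

```bash
python3 - <<'E'
from h import *
import json
s=robot.get_state();print(s["joints"],s["eef_pos"],s["time"])
m=cams.camera_model("wrist");im=cams.grab_frame("wrist")[:,:,::-1];cv2.imwrite("pics/w2.png",im)
json.dump({k:np.array(v).tolist() for k,v in m.items()},open("w2.json","w"))
print(np.round(m["cam_to_world"],3))
E
```

```text
[ 10.99615281  26.18811085 -26.45565945 115.45811191  16.93194273
  42.09090565 -22.18962992] [0.55117171 0.04004928 0.19586812] 2.15
[[ 0.998  0.061  0.015  0.547]
 [ 0.063 -0.964 -0.259  0.106]
 [-0.001  0.26  -0.966  0.338]
 [ 0.     0.     0.     1.   ]]
```

View pics/w2.png

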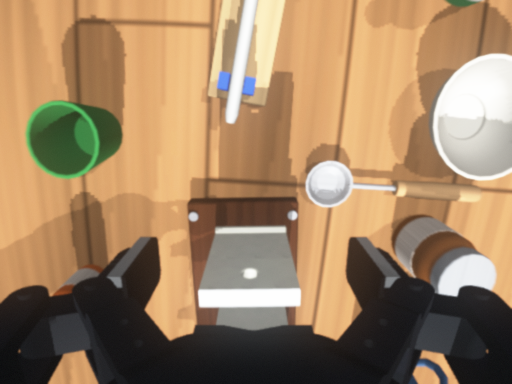

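The wrist view shows the first post's outer face with its hole at about (250,273). The post's top front edge runs from (199,290) to (299,290), the bar nose is at (232,121) and the shaft runs up to (248,0). Next I measure these.

```bash
python3 - <<'E'
from h import *
import json
m=json.load(open("w2.json"));im=cv2.imread("pics/w2.png");g=cv2.cvtColor(im,cv2.COLOR_BGR2GRAY)
w=np.zeros_like(g);w[262:284,235:266]=g[262:284,235:266]>200
# hole blob
n,l,st,ce=cv2.connectedComponentsWithStats(w);print(st[1:].tolist(),ce[1:].tolist())
hc=ce[1+np.argmax(st[1:,4])]
print("hole@z.11",onz("w",[hc],.11,m))
for v in(288,291,294,300):
    r=np.where(g[v,150:340]>200)[0]+150;print(v,r.min(),r.max())
print("top edge",onz("w",[(198.5,289),(300,289)],.135,m))
# shaft edges
P=[]
hs=cv2.cvtColor(im,cv2.COLOR_BGR2HSV)
for v in list(range(8,66,6))+[110]:
    r=np.where((hs[v,215:275,1]<45)&(g[v,215:275]>120))[0]+215
    if len(r):P.append((r.min()/2+r.max()/2,v));print(v,r.min(),r.max(),end=" | ")
Q=onz("w",P,.053,m);f=np.polyfit(Q[:,1],Q[:,0],1);print("\nbar yaw",-np.degrees(np.arctan(f[0])),"x at y=.09",np.polyval(f,.09), Q[[0,-1]])
print("nose",onz("w",[(232,123)],.05,m))
mw=onz("w",[(193,216),(293,215)],.02,m);print("screws",mw)
E
```

```text
[[244, 268, 13, 11, 117]] [[249.77777777777777, 273.0]]
hole@z.11 [[ 0.55256037 -0.02494582  0.11      ]]
288 289 324
291 198 323
294 198 323
300 199 322
top edge [[ 0.515035   -0.02643044  0.135     ]
 [ 0.58966647 -0.02162282  0.135     ]]
8 243 256 | 14 242 255 | 20 241 254 | 26 240 253 | 32 238 252 | 38 237 251 | 44 236 250 | 50 235 249 | 56 234 248 | 62 233 246 | 110 226 238 | 
bar yaw -7.078691390137728 x at y=.09 0.5270082438916888 [[0.53893523 0.18560105 0.053     ]
 [0.52864383 0.10112123 0.053     ]]
nose [[0.52900179 0.0896476  0.05      ]]
screws [[ 0.48985756 -0.01236     0.02      ]
 [ 0.59666325 -0.0044015   0.02      ]]
```

Emit:
{"fn": "carry_out", "kwargs": {"moves": [{"dx": 0.0,"dy": 0.05,"dz": 0,"spin": -0.06,"hand": 1},{"dx": 0.0,"dy": 0.1,"dz": 0,"spin": -0.12,"hand": 1},{"dx": 0.0,"dy": 0.155,"dz": 0,"spin": -0.187,"hand": 1},{"dx": 0.002,"dy": 0.21,"dz": 0,"spin": -0.187,"hand": 1},{"dx": 0.0035,"dy": 0.26,"dz": -0.02,"spin": -0.187,"hand": 1},{"dx": 0.0035,"dy": 0.27,"dz": -0.06,"spin": -0.187,"hand": 1},{"dx": 0.0035,"dy": 0.27,"dz": -0.09,"spin": -0.187,"hand": 1},{"dx": 0.0035,"dy": 0.27,"dz": -0.09,"spin": -0.187,"hand": 1}]}}

```text
time: 3.2
eef_pos: [0.5543, 0.3062, 0.1061]
ee_rot: [[0.128, 0.992, -0.004], [0.992, -0.128, -0.003], [-0.004, -0.004, -1.0]]
ft_force: [-0.7, -0.8, 0.2]
grip_width: 1.0
grip_force: 0.0
```

```bash
python3 - <<'E'
from h import *
m=cams.camera_model("wrist");im=cams.grab_frame("wrist")[:,:,::-1]
p=proj("w",[(.5545,.31,.063),(.5406,.31,.063)],m);print(p)
out=np.ascontiguousarray(im);cv2.drawMarker(out,tuple(int(x) for x in p[0]),(255,0,0),0,8);cv2.imwrite("pics/w3.png",out)
E
```

```text
[[253.02086497 209.17516233]
 [230.80474166 211.85695541]]
```

View pics/w3.png

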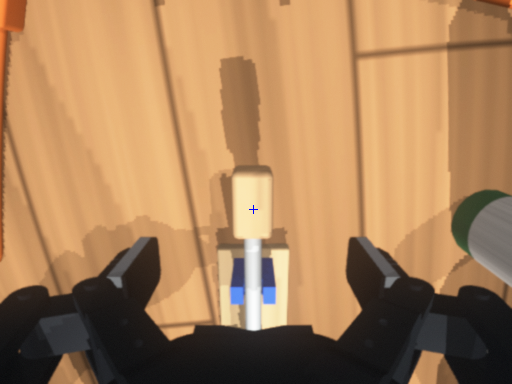

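The wrist view shows the beech knob from (233,172) to (271,238), square to the tool and about 3 mm further along +y than predicted. Now going down and gripping.

Emit:
{"fn": "carry_out", "kwargs": {"moves": [{"dx": 0,"dy": 0.003,"dz": -0.04,"spin": 0,"hand": 1},{"dx": 0,"dy": 0.003,"dz": -0.076,"spin": 0,"hand": 1},{"dx": 0,"dy": 0.003,"dz": -0.076,"spin": 0,"hand": 0.5},{"dx": 0,"dy": 0.003,"dz": -0.076,"spin": 0,"hand": 0.2},{"dx": 0,"dy": 0.003,"dz": -0.076,"spin": 0,"hand": 0.1},{"dx": 0,"dy": 0.003,"dz": -0.076,"spin": 0,"hand": 0.1},{"dx": 0,"dy": 0.003,"dz": -0.076,"spin": 0,"hand": 0.1},{"dx": 0,"dy": 0.003,"dz": -0.076,"spin": 0,"hand": 0.1}], "grip_force": 40}}

```text
time: 4.25
eef_pos: [0.5564, 0.3115, 0.0341]
ee_rot: [[0.129, 0.992, 0.002], [0.992, -0.129, 0.001], [0.002, 0.002, -1.0]]
ft_force: [-0.8, -0.4, 5.8]
grip_width: 0.299
grip_force: 39.5
```

Emit:
{"fn": "carry_out", "kwargs": {"moves": [{"dx": 0,"dy": 0.003,"dz": 0.02,"spin": 0,"hand": 0.1},{"dx": 0,"dy": 0.003,"dz": 0.04,"spin": 0,"hand": 0.1},{"dx": -0.003,"dy": -0.01,"dz": 0.0615,"spin": 0.05,"hand": 0.1},{"dx": -0.008,"dy": -0.03,"dz": 0.0615,"spin": 0.1,"hand": 0.1},{"dx": -0.013,"dy": -0.055,"dz": 0.0615,"spin": 0.15,"hand": 0.1},{"dx": -0.018,"dy": -0.08,"dz": 0.0615,"spin": 0.194,"hand": 0.1},{"dx": -0.021,"dy": -0.095,"dz": 0.0615,"spin": 0.194,"hand": 0.1},{"dx": -0.021,"dy": -0.095,"dz": 0.0615,"spin": 0.194,"hand": 0.1}]}}

```text
time: 5.25
eef_pos: [0.5349, 0.2146, 0.0941]
ee_rot: [[-0.063, 0.998, 0.001], [0.998, 0.063, -0.0], [-0.001, 0.001, -1.0]]
ft_force: [0.5, 0.2, -1.3]
grip_width: 0.291
grip_force: 39.7
```

```bash
python3 - <<'E'
from h import *
s=robot.get_state();print(s["eef_pos"],s["ee_rot"].round(4).tolist() if hasattr(s["ee_rot"],"round") else s["ee_rot"],s["ft_force"],s["moment"])
t=cams.grab_frame("top")[:,:,::-1];c=cams.grab_frame("scene")[:,:,::-1];cv2.imwrite("pics/t2.png",t);cv2.imwrite("pics/s2.png",c)
a=cv2.resize(t[180:230,180:310],None,fx=5,fy=5,interpolation=cv2.INTER_CUBIC);b=cv2.resize(c[140:250,180:310],None,fx=3,fy=3,interpolation=cv2.INTER_CUBIC)
o=np.zeros((580,800,3),np.uint8);o[:250,:650]=a;o[250:580,:390]=b;cv2.imwrite("pics/c2.png",o)
# predicted: knob under TCP, nose
p=np.array(s["eef_pos"]);u=np.array([-np.sin(np.radians(4)),np.cos(np.radians(4)),0])
ax=lambda d:np.r_[(p+u*d)[:2],.11]
print("pred nose",ax(-.2225));print(proj("top",[ax(-.2225),ax(-.1)]),proj("scene",[ax(-.2225),ax(-.1)]))
E
```

```text
[0.53485996 0.21457472 0.09408726] [[-0.0635, 0.998, 0.0007], [0.998, 0.0635, -0.0005], [-0.0005, 0.0007, -1.0]] [ 0.46459964  0.15642941 -1.27435396] [0.00491178 0.04098231 0.00845016]
pred nose [ 0.55038078 -0.00738328  0.11      ]
[[293.63402095 202.54790992]
 [252.39515435 204.54708258]] [[216.38206343 197.39757445]
 [237.98805234 164.65517267]]
```

View pics/c2.png

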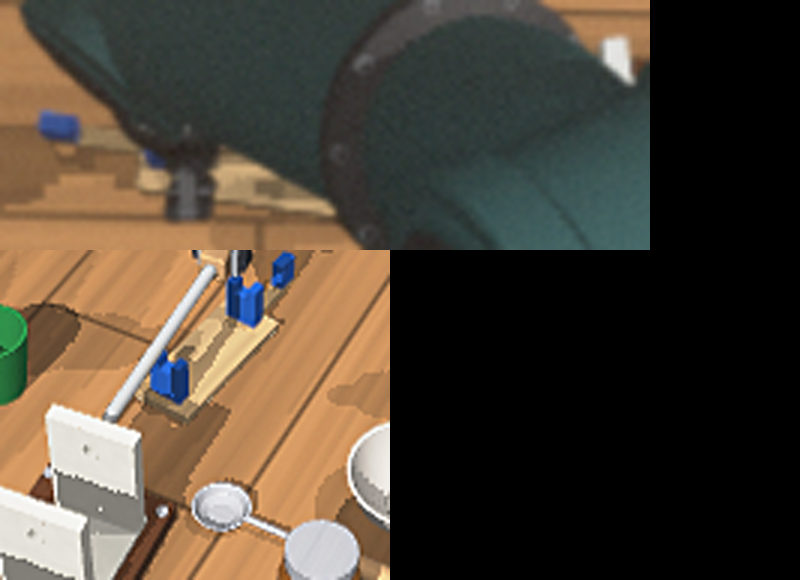

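Scene view: the shaft enters behind the first post at about (216,196), within 1–2 px of where I predicted the nose. Trimming the pose, then advancing slowly.

Emit:
{"fn": "carry_out", "kwargs": {"moves": [{"dx": 0.0008,"dy": 0,"dz": 0.0015,"spin": 0.006,"hand": 0.1},{"dx": 0.0011,"dy": -0.004,"dz": 0.0015,"spin": 0.006,"hand": 0.1},{"dx": 0.0013,"dy": -0.008,"dz": 0.0015,"spin": 0.006,"hand": 0.1},{"dx": 0.0016,"dy": -0.011,"dz": 0.0015,"spin": 0.006,"hand": 0.1},{"dx": 0.0016,"dy": -0.011,"dz": 0.0015,"spin": 0.006,"hand": 0.1}]}}

```text
time: 5.98
eef_pos: [0.5362, 0.2042, 0.0948]
ee_rot: [[-0.071, 0.997, -0.0], [0.997, 0.071, -0.0], [-0.0, -0.0, -1.0]]
ft_force: [-0.3, 0.1, -0.3]
grip_width: 0.297
grip_force: 39.7
```

Emit:
{"fn": "carry_out", "kwargs": {"moves": [{"dx": 0.0004,"dy": -0.002,"dz": 0.0007,"spin": 0,"hand": 0.1},{"dx": 0.0006,"dy": -0.004,"dz": 0.0007,"spin": 0,"hand": 0.1},{"dx": 0.0007,"dy": -0.006,"dz": 0.0007,"spin": 0,"hand": 0.1},{"dx": 0.0008,"dy": -0.008,"dz": 0.0007,"spin": 0,"hand": 0.1}]}}

```text
time: 6.48
eef_pos: [0.5369, 0.1966, 0.0956]
ee_rot: [[-0.072, 0.997, -0.0], [0.997, 0.072, -0.0], [-0.0, -0.0, -1.0]]
ft_force: [1.0, 0.4, -0.7]
grip_width: 0.3
grip_force: 39.7
```

Emit:
{"fn": "carry_out", "kwargs": {"moves": [{"dx": 0.0001,"dy": -0.0015,"dz": 0,"spin": 0,"hand": 0.1},{"dx": 0.0002,"dy": -0.003,"dz": 0,"spin": 0,"hand": 0.1}]}}

```text
time: 6.72
eef_pos: [0.5372, 0.1937, 0.0956]
ee_rot: [[-0.072, 0.997, -0.0], [0.997, 0.072, -0.0], [-0.0, -0.0, -1.0]]
ft_force: [0.7, 0.2, -0.8]
grip_width: 0.297
grip_force: 39.6
```

Emit:
{"fn": "carry_out", "kwargs": {"moves": [{"dx": 0.0001,"dy": -0.0015,"dz": 0,"spin": 0,"hand": 0.1},{"dx": 0.0002,"dy": -0.003,"dz": 0,"spin": 0,"hand": 0.1}]}}

```text
time: 6.98
eef_pos: [0.5375, 0.191, 0.0956]
ee_rot: [[-0.072, 0.997, 0.0], [0.997, 0.072, 0.0], [0.0, 0.0, -1.0]]
ft_force: [0.3, 0.7, -1.1]
grip_width: 0.298
grip_force: 39.6
```

Emit:
{"fn": "carry_out", "kwargs": {"moves": [{"dx": 0.0001,"dy": -0.0015,"dz": 0,"spin": 0,"hand": 0.1},{"dx": 0.0002,"dy": -0.003,"dz": 0,"spin": 0,"hand": 0.1}]}}

```text
time: 7.22
eef_pos: [0.5377, 0.1882, 0.0956]
ee_rot: [[-0.072, 0.997, 0.0], [0.997, 0.072, 0.001], [0.001, 0.001, -1.0]]
ft_force: [-0.2, 0.0, -2.3]
grip_width: 0.294
grip_force: 39.4
```

Emit:
{"fn": "carry_out", "kwargs": {"moves": [{"dx": 0.0001,"dy": -0.0015,"dz": 0,"spin": 0,"hand": 0.1},{"dx": 0.0002,"dy": -0.003,"dz": 0,"spin": 0,"hand": 0.1}]}}

```text
time: 7.48
eef_pos: [0.5379, 0.1849, 0.0956]
ee_rot: [[-0.072, 0.997, 0.0], [0.997, 0.072, 0.0], [0.0, 0.0, -1.0]]
ft_force: [0.4, 0.6, -2.6]
grip_width: 0.291
grip_force: 39.4
```

Emit:
{"fn": "carry_out", "kwargs": {"moves": [{"dx": 0.0001,"dy": -0.0015,"dz": 0,"spin": 0,"hand": 0.1},{"dx": 0.0002,"dy": -0.003,"dz": 0,"spin": 0,"hand": 0.1}]}}

```text
time: 7.72
eef_pos: [0.5381, 0.1818, 0.0956]
ee_rot: [[-0.072, 0.997, 0.0], [0.997, 0.072, 0.0], [0.0, 0.0, -1.0]]
ft_force: [-0.3, 0.5, -2.8]
grip_width: 0.297
grip_force: 39.3
```

The nose is inside the first hole. The slight downward load suggests the bar rides high, so I'm easing it down a little.

Emit:
{"fn": "carry_out", "kwargs": {"moves": [{"dx": 0.0001,"dy": -0.0015,"dz": -0.0005,"spin": 0,"hand": 0.1},{"dx": 0.0002,"dy": -0.003,"dz": -0.001,"spin": 0,"hand": 0.1}]}}

```text
time: 7.98
eef_pos: [0.5382, 0.1785, 0.0946]
ee_rot: [[-0.072, 0.997, -0.0], [0.997, 0.072, -0.0], [-0.0, -0.0, -1.0]]
ft_force: [0.6, 0.6, -1.3]
grip_width: 0.303
grip_force: 39.4
```

```bash
python3 - <<'E'
from h import *
s=robot.get_state();print(s["eef_pos"],s["ft_force"],s["moment"])
E
```

```text
[0.53817532 0.17845206 0.09457749] [ 0.56584522  0.62151189 -1.29112273] [ 0.34064339 -0.17721169  0.14489939]
```

Emit:
{"fn": "carry_out", "kwargs": {"moves": [{"dx": 0.0006,"dy": -0.003,"dz": 0,"spin": 0,"hand": 0.1},{"dx": 0.0008,"dy": -0.006,"dz": 0,"spin": 0,"hand": 0.1},{"dx": 0.001,"dy": -0.009,"dz": 0,"spin": 0,"hand": 0.1},{"dx": 0.0013,"dy": -0.012,"dz": 0,"spin": 0,"hand": 0.1}]}}

```text
time: 8.48
eef_pos: [0.5394, 0.1663, 0.0946]
ee_rot: [[-0.072, 0.997, -0.0], [0.997, 0.072, -0.0], [-0.0, -0.0, -1.0]]
ft_force: [0.7, -0.3, -0.0]
grip_width: 0.299
grip_force: 39.5
```

Emit:
{"fn": "carry_out", "kwargs": {"moves": [{"dx": 0.0002,"dy": -0.003,"dz": 0,"spin": 0,"hand": 0.1},{"dx": 0.0004,"dy": -0.006,"dz": 0,"spin": 0,"hand": 0.1},{"dx": 0.0006,"dy": -0.009,"dz": 0,"spin": 0,"hand": 0.1},{"dx": 0.0008,"dy": -0.012,"dz": 0,"spin": 0,"hand": 0.1}]}}

```text
time: 8.98
eef_pos: [0.5402, 0.1545, 0.0946]
ee_rot: [[-0.072, 0.997, -0.0], [0.997, 0.072, -0.0], [-0.0, -0.0, -1.0]]
ft_force: [-0.0, 0.6, -0.4]
grip_width: 0.3
grip_force: 39.6
```

```bash
python3 - <<'E'
from h import *
s=robot.get_state();print(s["eef_pos"],s["ft_force"],s["moment"])
E
```

```text
[0.54021248 0.1545062  0.09455419] [-0.00089936  0.58259913 -0.37838851] [ 0.14761196 -0.06243654  0.00558929]
```

Emit:
{"fn": "carry_out", "kwargs": {"moves": [{"dx": 0.0002,"dy": -0.003,"dz": 0,"spin": 0,"hand": 0.1},{"dx": 0.0004,"dy": -0.006,"dz": 0,"spin": 0,"hand": 0.1},{"dx": 0.0006,"dy": -0.009,"dz": 0,"spin": 0,"hand": 0.1},{"dx": 0.0008,"dy": -0.012,"dz": 0,"spin": 0,"hand": 0.1}]}}

```text
time: 9.48
eef_pos: [0.5411, 0.1425, 0.0946]
ee_rot: [[-0.072, 0.997, -0.0], [0.997, 0.072, -0.0], [-0.0, -0.0, -1.0]]
ft_force: [-0.5, 0.4, -0.3]
grip_width: 0.293
grip_force: 39.6
```

Emit:
{"fn": "carry_out", "kwargs": {"moves": [{"dx": 0.0002,"dy": -0.003,"dz": 0,"spin": 0,"hand": 0.1},{"dx": 0.0004,"dy": -0.006,"dz": 0,"spin": 0,"hand": 0.1},{"dx": 0.0006,"dy": -0.009,"dz": 0,"spin": 0,"hand": 0.1},{"dx": 0.0008,"dy": -0.012,"dz": 0,"spin": 0,"hand": 0.1}]}}

```text
time: 9.98
eef_pos: [0.5419, 0.1306, 0.0946]
ee_rot: [[-0.072, 0.997, -0.0], [0.997, 0.072, -0.0], [-0.0, -0.0, -1.0]]
ft_force: [-0.0, -0.2, -0.8]
grip_width: 0.303
grip_force: 39.6
```

```bash
python3 - <<'E'
from h import *
s=robot.get_state();print(s["eef_pos"],s["ft_force"],s["moment"])
im=cams.grab_frame("scene")[:,:,::-1];cv2.imwrite("pics/s3.png",im)
cv2.imwrite("pics/c3.png",cv2.resize(im[180:310,140:250],None,fx=4.5,fy=4.5,interpolation=cv2.INTER_CUBIC))
E
```

```text
[0.54186141 0.13057908 0.09457071] [-0.012439   -0.15481737 -0.76991981] [0.09962529 0.00648591 0.05172537]
```

View pics/c3.png

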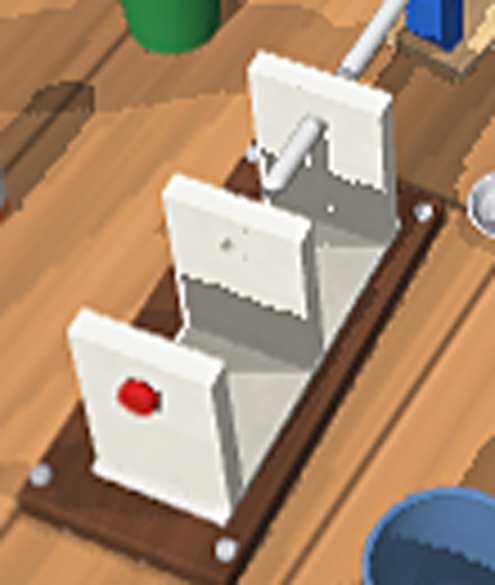

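The shaft is through the first post and the nose, at crop (268,188), points at the middle hole. Continuing, gently near the middle post.

Emit:
{"fn": "carry_out", "kwargs": {"moves": [{"dx": 0.0002,"dy": -0.003,"dz": 0,"spin": 0,"hand": 0.1},{"dx": 0.0004,"dy": -0.006,"dz": 0,"spin": 0,"hand": 0.1},{"dx": 0.0006,"dy": -0.009,"dz": 0,"spin": 0,"hand": 0.1},{"dx": 0.0009,"dy": -0.013,"dz": 0,"spin": 0,"hand": 0.1}]}}

```text
time: 10.52
eef_pos: [0.5428, 0.1176, 0.0946]
ee_rot: [[-0.072, 0.997, -0.0], [0.997, 0.072, -0.0], [-0.0, -0.0, -1.0]]
ft_force: [1.2, -0.6, -0.1]
grip_width: 0.295
grip_force: 39.6
```

Emit:
{"fn": "carry_out", "kwargs": {"moves": [{"dx": 0.0001,"dy": -0.0015,"dz": 0,"spin": 0,"hand": 0.1},{"dx": 0.0002,"dy": -0.003,"dz": 0,"spin": 0,"hand": 0.1},{"dx": 0.0003,"dy": -0.0045,"dz": 0,"spin": 0,"hand": 0.1}]}}

```text
time: 10.9
eef_pos: [0.5431, 0.1132, 0.0946]
ee_rot: [[-0.072, 0.997, 0.0], [0.997, 0.072, 0.0], [0.0, 0.0, -1.0]]
ft_force: [0.6, -0.2, -0.4]
grip_width: 0.295
grip_force: 39.6
```

Emit:
{"fn": "carry_out", "kwargs": {"moves": [{"dx": 0.0001,"dy": -0.0015,"dz": 0,"spin": 0,"hand": 0.1},{"dx": 0.0002,"dy": -0.003,"dz": 0,"spin": 0,"hand": 0.1}]}}

```text
time: 11.15
eef_pos: [0.5433, 0.1102, 0.0946]
ee_rot: [[-0.072, 0.997, 0.0], [0.997, 0.072, 0.0], [0.0, 0.0, -1.0]]
ft_force: [0.7, -0.1, -1.1]
grip_width: 0.301
grip_force: 39.6
```

Emit:
{"fn": "carry_out", "kwargs": {"moves": [{"dx": 0.0001,"dy": -0.0015,"dz": 0,"spin": 0,"hand": 0.1},{"dx": 0.0002,"dy": -0.003,"dz": 0,"spin": 0,"hand": 0.1}]}}

```text
time: 11.4
eef_pos: [0.5435, 0.1072, 0.0946]
ee_rot: [[-0.072, 0.997, -0.0], [0.997, 0.072, -0.0], [-0.0, -0.0, -1.0]]
ft_force: [0.4, 0.4, -0.3]
grip_width: 0.295
grip_force: 39.6
```

Emit:
{"fn": "carry_out", "kwargs": {"moves": [{"dx": 0.0001,"dy": -0.0015,"dz": 0,"spin": 0,"hand": 0.1},{"dx": 0.0002,"dy": -0.003,"dz": 0,"spin": 0,"hand": 0.1}]}}

```text
time: 11.65
eef_pos: [0.5437, 0.1042, 0.0946]
ee_rot: [[-0.072, 0.997, -0.0], [0.997, 0.072, -0.0], [-0.0, -0.0, -1.0]]
ft_force: [-0.3, 0.8, -0.5]
grip_width: 0.298
grip_force: 39.6
```

Emit:
{"fn": "carry_out", "kwargs": {"moves": [{"dx": 0.0001,"dy": -0.0015,"dz": 0,"spin": 0,"hand": 0.1},{"dx": 0.0002,"dy": -0.003,"dz": 0,"spin": 0,"hand": 0.1}]}}

```text
time: 11.9
eef_pos: [0.5439, 0.1012, 0.0946]
ee_rot: [[-0.072, 0.997, 0.0], [0.997, 0.072, 0.0], [0.0, 0.0, -1.0]]
ft_force: [0.1, 0.4, -0.8]
grip_width: 0.297
grip_force: 39.6
```

Emit:
{"fn": "carry_out", "kwargs": {"moves": [{"dx": 0.0001,"dy": -0.0015,"dz": 0,"spin": 0,"hand": 0.1},{"dx": 0.0002,"dy": -0.003,"dz": 0,"spin": 0,"hand": 0.1}]}}

```text
time: 12.15
eef_pos: [0.5443, 0.0985, 0.0946]
ee_rot: [[-0.073, 0.997, 0.001], [0.997, 0.073, 0.001], [0.0, 0.001, -1.0]]
ft_force: [0.5, 0.8, -1.0]
grip_width: 0.302
grip_force: 39.5
```

```bash
python3 - <<'E'
from h import *
s=robot.get_state();print(s["eef_pos"],s["ft_force"],s["moment"])
E
```

```text
[0.54434608 0.09849648 0.09464433] [ 0.50640762  0.83069496 -0.99180222] [ 0.17775054 -0.11088971  0.15160424]
```

Emit:
{"fn": "carry_out", "kwargs": {"moves": [{"dx": 0.0001,"dy": -0.0015,"dz": 0,"spin": 0.004,"hand": 0.1},{"dx": 0.0002,"dy": -0.003,"dz": 0,"spin": 0.004,"hand": 0.1},{"dx": 0.0003,"dy": -0.0045,"dz": 0,"spin": 0.004,"hand": 0.1}]}}

```text
time: 12.52
eef_pos: [0.5443, 0.0936, 0.0945]
ee_rot: [[-0.076, 0.997, -0.0], [0.997, 0.076, -0.0], [-0.0, -0.0, -1.0]]
ft_force: [-0.2, 0.5, -0.6]
grip_width: 0.299
grip_force: 39.5
```

Emit:
{"fn": "carry_out", "kwargs": {"moves": [{"dx": 0.0001,"dy": -0.002,"dz": 0,"spin": 0,"hand": 0.1},{"dx": 0.0003,"dy": -0.004,"dz": 0,"spin": 0,"hand": 0.1},{"dx": 0.0004,"dy": -0.006,"dz": 0,"spin": 0,"hand": 0.1}]}}

```text
time: 12.9
eef_pos: [0.5447, 0.0876, 0.0946]
ee_rot: [[-0.076, 0.997, -0.0], [0.997, 0.076, -0.0], [-0.0, -0.0, -1.0]]
ft_force: [0.5, -0.1, -0.9]
grip_width: 0.294
grip_force: 39.5
```

```bash
python3 - <<'E'
from h import *
s=robot.get_state();print(s["eef_pos"],s["ft_force"],s["moment"])
E
```

```text
[0.54474812 0.08757416 0.09456329] [ 0.45835699 -0.0967255  -0.88659854] [ 0.1759945  -0.05400572  0.07667663]
```

Emit:
{"fn": "carry_out", "kwargs": {"moves": [{"dx": 0.0003,"dy": -0.003,"dz": 0,"spin": 0,"hand": 0.1},{"dx": 0.0005,"dy": -0.006,"dz": 0,"spin": 0,"hand": 0.1},{"dx": 0.0007,"dy": -0.009,"dz": 0,"spin": 0,"hand": 0.1},{"dx": 0.0009,"dy": -0.012,"dz": 0,"spin": 0,"hand": 0.1}]}}

```text
time: 13.4
eef_pos: [0.5457, 0.0755, 0.0945]
ee_rot: [[-0.076, 0.997, -0.0], [0.997, 0.076, -0.0], [-0.0, -0.0, -1.0]]
ft_force: [-0.0, 0.3, -1.5]
grip_width: 0.296
grip_force: 39.5
```

Emit:
{"fn": "carry_out", "kwargs": {"moves": [{"dx": 0.0002,"dy": -0.003,"dz": 0,"spin": 0,"hand": 0.1},{"dx": 0.0004,"dy": -0.006,"dz": 0,"spin": 0,"hand": 0.1},{"dx": 0.0006,"dy": -0.009,"dz": 0,"spin": 0,"hand": 0.1},{"dx": 0.0009,"dy": -0.012,"dz": 0,"spin": 0,"hand": 0.1}]}}

```text
time: 13.9
eef_pos: [0.5466, 0.0635, 0.0946]
ee_rot: [[-0.076, 0.997, -0.0], [0.997, 0.076, -0.0], [-0.0, -0.0, -1.0]]
ft_force: [0.2, 0.3, -1.4]
grip_width: 0.298
grip_force: 39.5
```

```bash
python3 - <<'E'
from h import *
s=robot.get_state();print(s["eef_pos"],s["ft_force"],s["moment"])
E
```

```text
[0.54655274 0.06354411 0.09456961] [ 0.16092811  0.26618616 -1.36519878] [ 0.12406032 -0.06534399  0.08373774]
```

Emit:
{"fn": "carry_out", "kwargs": {"moves": [{"dx": 0.0002,"dy": -0.004,"dz": 0,"spin": 0,"hand": 0.1},{"dx": 0.0005,"dy": -0.008,"dz": 0,"spin": 0,"hand": 0.1},{"dx": 0.0008,"dy": -0.012,"dz": 0,"spin": 0,"hand": 0.1},{"dx": 0.0011,"dy": -0.016,"dz": 0,"spin": 0,"hand": 0.1}]}}

```text
time: 14.4
eef_pos: [0.5477, 0.0474, 0.0945]
ee_rot: [[-0.076, 0.997, -0.0], [0.997, 0.076, -0.0], [-0.0, -0.0, -1.0]]
ft_force: [0.3, 1.4, -0.3]
grip_width: 0.297
grip_force: 39.5
```

Emit:
{"fn": "carry_out", "kwargs": {"moves": [{"dx": 0.0002,"dy": -0.004,"dz": 0,"spin": 0,"hand": 0.1},{"dx": 0.0005,"dy": -0.008,"dz": 0,"spin": 0,"hand": 0.1},{"dx": 0.0008,"dy": -0.012,"dz": 0,"spin": 0,"hand": 0.1},{"dx": 0.0011,"dy": -0.016,"dz": 0,"spin": 0,"hand": 0.1}]}}

```text
time: 14.9
eef_pos: [0.5488, 0.0315, 0.0946]
ee_rot: [[-0.076, 0.997, -0.0], [0.997, 0.076, -0.0], [-0.0, -0.0, -1.0]]
ft_force: [0.3, -0.4, -1.9]
grip_width: 0.296
grip_force: 39.5
```

Two posts carry the bar now, so I let go and grip afresh, so it lines itself up.

Emit:
{"fn": "carry_out", "kwargs": {"moves": [{"dx": 0,"dy": 0,"dz": 0,"spin": 0,"hand": 0.6},{"dx": 0,"dy": 0,"dz": 0,"spin": 0,"hand": 0.6},{"dx": 0,"dy": 0,"dz": 0,"spin": 0,"hand": 0.6},{"dx": 0,"dy": 0,"dz": 0,"spin": 0,"hand": 0.6}]}}

```text
time: 15.4
eef_pos: [0.5488, 0.0319, 0.0946]
ee_rot: [[-0.076, 0.997, 0.0], [0.997, 0.076, 0.0], [0.0, 0.0, -1.0]]
ft_force: [0.1, -0.2, -0.0]
grip_width: 0.6
grip_force: 0.0
```

Emit:
{"fn": "carry_out", "kwargs": {"moves": [{"dx": 0,"dy": 0,"dz": 0,"spin": 0,"hand": 0.1},{"dx": 0,"dy": 0,"dz": 0,"spin": 0,"hand": 0.1},{"dx": 0,"dy": 0,"dz": 0,"spin": 0,"hand": 0.1},{"dx": 0,"dy": 0,"dz": 0,"spin": 0,"hand": 0.1},{"dx": 0,"dy": 0,"dz": 0,"spin": 0,"hand": 0.1}]}}

```text
time: 16.02
eef_pos: [0.5486, 0.0318, 0.0946]
ee_rot: [[-0.076, 0.997, -0.0], [0.997, 0.076, -0.0], [-0.0, -0.0, -1.0]]
ft_force: [-0.9, -0.3, 1.8]
grip_width: 0.298
grip_force: 44.3
```

```bash
python3 - <<'E'
from h import *
s=robot.get_state();print(s["eef_pos"],s["ft_force"],s["moment"])
im=cams.grab_frame("scene")[:,:,::-1]
cv2.imwrite("pics/c4.png",cv2.resize(im[160:310,140:270],None,fx=4,fy=4,interpolation=cv2.INTER_CUBIC))
E
```

```text
[0.54863609 0.03177449 0.09458632] [-0.87350927 -0.25772232  1.80984912] [-0.01893216  0.15630659 -0.15648785]
```

View pics/c4.png

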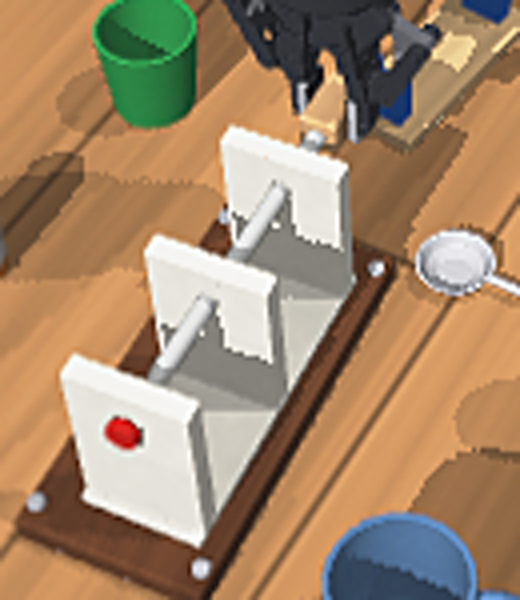

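The shaft is through the first two posts, with the nose at crop (165,370) just short of the far post. Advancing gently.

Emit:
{"fn": "carry_out", "kwargs": {"moves": [{"dx": 0.0,"dy": -0.002,"dz": 0,"spin": 0,"hand": 0.1},{"dx": 0.0001,"dy": -0.004,"dz": 0,"spin": 0,"hand": 0.1},{"dx": 0.0002,"dy": -0.006,"dz": 0,"spin": 0,"hand": 0.1},{"dx": 0.0003,"dy": -0.008,"dz": 0,"spin": 0,"hand": 0.1}]}}

```text
time: 16.58
eef_pos: [0.5492, 0.0237, 0.0946]
ee_rot: [[-0.076, 0.997, 0.0], [0.997, 0.076, 0.0], [0.0, 0.0, -1.0]]
ft_force: [-1.0, 1.6, 1.6]
grip_width: 0.298
grip_force: 44.3
```

Emit:
{"fn": "carry_out", "kwargs": {"moves": [{"dx": 0.0001,"dy": -0.0015,"dz": 0,"spin": 0,"hand": 0.1},{"dx": 0.0002,"dy": -0.003,"dz": 0,"spin": 0,"hand": 0.1}]}}

```text
time: 16.82
eef_pos: [0.5494, 0.0207, 0.0946]
ee_rot: [[-0.076, 0.997, 0.0], [0.997, 0.076, 0.0], [0.0, 0.0, -1.0]]
ft_force: [-0.1, 1.2, 1.8]
grip_width: 0.297
grip_force: 44.3
```

Emit:
{"fn": "carry_out", "kwargs": {"moves": [{"dx": 0.0001,"dy": -0.0015,"dz": 0,"spin": 0,"hand": 0.1},{"dx": 0.0002,"dy": -0.003,"dz": 0,"spin": 0,"hand": 0.1}]}}

```text
time: 17.08
eef_pos: [0.5496, 0.0177, 0.0946]
ee_rot: [[-0.076, 0.997, 0.0], [0.997, 0.076, 0.0], [0.0, 0.0, -1.0]]
ft_force: [-1.4, 0.8, 2.3]
grip_width: 0.297
grip_force: 44.3
```

Emit:
{"fn": "carry_out", "kwargs": {"moves": [{"dx": 0.0001,"dy": -0.0015,"dz": 0,"spin": 0,"hand": 0.1},{"dx": 0.0002,"dy": -0.003,"dz": 0,"spin": 0,"hand": 0.1}]}}

```text
time: 17.32
eef_pos: [0.5497, 0.0148, 0.0946]
ee_rot: [[-0.076, 0.997, 0.0], [0.997, 0.076, 0.0], [0.0, 0.0, -1.0]]
ft_force: [-1.5, 1.4, 2.5]
grip_width: 0.297
grip_force: 44.4
```

```bash
python3 - <<'E'
from h import *
s=robot.get_state();print(s["eef_pos"],s["ft_force"],s["moment"])
E
```

```text
[0.54974909 0.01475354 0.09460027] [-1.47372887  1.38693171  2.50612027] [ 0.20318986  0.17303979 -0.05708451]
```

Emit:
{"fn": "carry_out", "kwargs": {"moves": [{"dx": -0.0002,"dy": -0.0015,"dz": 0.0003,"spin": 0,"hand": 0.1},{"dx": -0.0001,"dy": -0.003,"dz": 0.0003,"spin": 0,"hand": 0.1}]}}

```text
time: 17.58
eef_pos: [0.5497, 0.0131, 0.0948]
ee_rot: [[-0.076, 0.997, 0.001], [0.997, 0.076, 0.002], [0.002, 0.001, -1.0]]
ft_force: [-0.6, 5.4, 0.4]
grip_width: 0.296
grip_force: 44.1
```

Emit:
{"fn": "carry_out", "kwargs": {"moves": [{"dx": 0.0001,"dy": -0.0015,"dz": 0,"spin": 0,"hand": 0.1},{"dx": 0.0002,"dy": -0.003,"dz": 0,"spin": 0,"hand": 0.1}]}}

```text
time: 17.82
eef_pos: [0.5498, 0.0109, 0.0949]
ee_rot: [[-0.077, 0.997, 0.001], [0.997, 0.077, 0.003], [0.003, 0.001, -1.0]]
ft_force: [-0.4, 6.2, 0.1]
grip_width: 0.296
grip_force: 44.1
```

Emit:
{"fn": "carry_out", "kwargs": {"moves": [{"dx": 0.0001,"dy": -0.0015,"dz": 0,"spin": 0,"hand": 0.1},{"dx": 0.0002,"dy": -0.003,"dz": 0,"spin": 0,"hand": 0.1}]}}

```text
time: 18.08
eef_pos: [0.5502, 0.0086, 0.095]
ee_rot: [[-0.078, 0.997, 0.001], [0.997, 0.078, 0.004], [0.004, 0.001, -1.0]]
ft_force: [-1.3, 6.3, 0.4]
grip_width: 0.297
grip_force: 44.2
```

Emit:
{"fn": "carry_out", "kwargs": {"moves": [{"dx": 0.0001,"dy": -0.0015,"dz": 0,"spin": 0,"hand": 0.1},{"dx": 0.0002,"dy": -0.003,"dz": 0,"spin": 0,"hand": 0.1}]}}

```text
time: 18.32
eef_pos: [0.5504, 0.0057, 0.095]
ee_rot: [[-0.078, 0.997, 0.001], [0.997, 0.078, 0.004], [0.004, 0.001, -1.0]]
ft_force: [-0.4, 6.5, 1.3]
grip_width: 0.293
grip_force: 44.2
```

The 6 N is the button's drag, and it is moving steadily. Home is expected near y = -0.001.

Emit:
{"fn": "carry_out", "kwargs": {"moves": [{"dx": 0,"dy": -0.0015,"dz": 0,"spin": 0,"hand": 0.1},{"dx": 0.0001,"dy": -0.003,"dz": 0,"spin": 0,"hand": 0.1}]}}

```text
time: 18.58
eef_pos: [0.5506, 0.0027, 0.095]
ee_rot: [[-0.078, 0.997, 0.001], [0.997, 0.078, 0.004], [0.004, 0.002, -1.0]]
ft_force: [-0.7, 7.3, 0.5]
grip_width: 0.296
grip_force: 44.1
```

Emit:
{"fn": "carry_out", "kwargs": {"moves": [{"dx": 0,"dy": -0.001,"dz": 0,"spin": 0,"hand": 0.1},{"dx": 0.0001,"dy": -0.002,"dz": 0,"spin": 0,"hand": 0.1}]}}

```text
time: 18.82
eef_pos: [0.5507, 0.0007, 0.095]
ee_rot: [[-0.078, 0.997, 0.001], [0.997, 0.078, 0.004], [0.004, 0.002, -1.0]]
ft_force: [-0.2, 6.8, 0.2]
grip_width: 0.295
grip_force: 44.1
```

Emit:
{"fn": "carry_out", "kwargs": {"moves": [{"dx": 0,"dy": -0.0005,"dz": 0,"spin": 0,"hand": 0.1},{"dx": 0.0001,"dy": -0.001,"dz": 0,"spin": 0,"hand": 0.1}]}}

```text
time: 19.08
eef_pos: [0.5508, -0.0003, 0.095]
ee_rot: [[-0.078, 0.997, 0.001], [0.997, 0.078, 0.004], [0.004, 0.002, -1.0]]
ft_force: [-0.5, 7.5, 0.4]
grip_width: 0.298
grip_force: 44.1
```

Emit:
{"fn": "carry_out", "kwargs": {"moves": [{"dx": 0,"dy": -0.0005,"dz": 0,"spin": 0,"hand": 0.1},{"dx": 0.0001,"dy": -0.001,"dz": 0,"spin": 0,"hand": 0.1}]}}

```text
time: 19.32
eef_pos: [0.5509, -0.001, 0.095]
ee_rot: [[-0.078, 0.997, 0.001], [0.997, 0.078, 0.004], [0.004, 0.002, -1.0]]
ft_force: [-0.7, 8.4, 0.0]
grip_width: 0.3
grip_force: 44.2
```

Emit:
{"fn": "carry_out", "kwargs": {"moves": [{"dx": 0,"dy": -0.0005,"dz": 0,"spin": 0,"hand": 0.1},{"dx": 0.0001,"dy": -0.001,"dz": 0,"spin": 0,"hand": 0.1}]}}

```text
time: 19.58
eef_pos: [0.5508, -0.001, 0.095]
ee_rot: [[-0.079, 0.997, 0.001], [0.997, 0.079, 0.005], [0.005, 0.002, -1.0]]
ft_force: [-1.2, 9.0, -0.1]
grip_width: 0.296
grip_force: 44.2
```

Emit:
{"fn": "carry_out", "kwargs": {"moves": [{"dx": 0,"dy": -0.0005,"dz": 0,"spin": 0,"hand": 0.1},{"dx": 0.0001,"dy": -0.001,"dz": 0,"spin": 0,"hand": 0.1}]}}

```text
time: 19.82
eef_pos: [0.5508, -0.001, 0.095]
ee_rot: [[-0.079, 0.997, 0.001], [0.997, 0.079, 0.006], [0.006, 0.002, -1.0]]
ft_force: [-0.2, 10.8, -0.7]
grip_width: 0.297
grip_force: 44.2
```

The bar has stopped at y = -0.001 with rising force: it is home. Relax, release, lift off.

Emit:
{"fn": "carry_out", "kwargs": {"moves": [{"dx": 0,"dy": 0.001,"dz": 0,"spin": 0,"hand": 0.1},{"dx": 0,"dy": 0.001,"dz": 0,"spin": 0,"hand": 0.7},{"dx": 0,"dy": 0.001,"dz": 0,"spin": 0,"hand": 0.7},{"dx": 0,"dy": 0.001,"dz": 0,"spin": 0,"hand": 0.7},{"dx": 0,"dy": 0.001,"dz": 0.02,"spin": 0,"hand": 0.7},{"dx": 0,"dy": 0.002,"dz": 0.06,"spin": 0,"hand": 0.7},{"dx": 0,"dy": 0.03,"dz": 0.11,"spin": 0,"hand": 0.7},{"dx": 0,"dy": 0.08,"dz": 0.14,"spin": 0,"hand": 0.7}]}}

```text
time: 20.82
eef_pos: [0.5521, 0.0716, 0.237]
ee_rot: [[-0.07, 0.998, 0.003], [0.998, 0.07, -0.002], [-0.002, 0.003, -1.0]]
ft_force: [0.8, 1.5, 0.3]
grip_width: 0.701
grip_force: 0.0
```

```bash
python3 - <<'E'
from h import *
s=robot.get_state();print(s["eef_pos"],s["ft_force"],s["time"])
a=cams.grab_frame("scene")[:,:,::-1];w=cams.grab_frame("wrist")[:,:,::-1]
a=cv2.resize(a[170:310,140:260],None,fx=3,fy=3,interpolation=cv2.INTER_CUBIC)
o=np.zeros((420,800,3),np.uint8);o[:420,:360]=a;o[:330,360:]=cv2.resize(w,(440,330));cv2.imwrite("pics/c5.png",o)
E
```

```text
[0.55207825 0.07155971 0.23704149] [0.7959297  1.48154429 0.31394444] 20.825
```

View pics/c5.png

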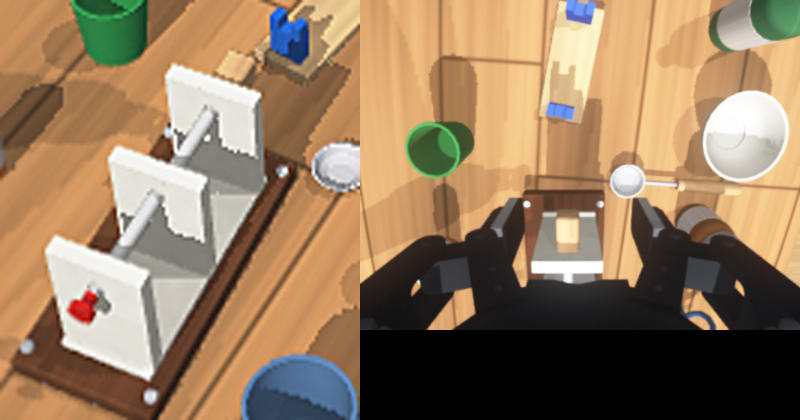

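The scene crop shows the shaft through all three posts and the red button pushed out at (85,305). In the wrist view the knob sits against the first post at (568,232), and the gripper is clear. Handing in.

```bash
python3 -c "
from bench import order
print(order.hand_in())"
```

```text
the job is handed in; nothing more can be done
None
```

The bar is back through all three posts with its knob home against the first post and the red button pushed out about 14 mm; I let go, moved the arm clear and handed the job in at about 21 s, but the hand-in returned no verdict.

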